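# Clear the contact proofer, then wind the exposure timer three clicks and hold it

### The arm

A 6-joint arm with a two-finger parallel gripper is mounted at the origin on the work surface. World frame = base frame: x ahead of the robot, y to its left, z up, the work surface at z = 0. Lengths are in m, angles in degrees, forces in N, time in s.
With the tool pointing down it reaches from about 0.375 to 0.9 m from the base axis. Payload 3.1 kg.
Tool frame: the origin (TCP) lies on the centre line of the jaws, within the pads' length; the fingertips stand 19 mm ahead of it and the grasp point (between the pads) is the TCP; z points along the fingers, y is the direction in which the jaws open and shut (so a half turn about z gives the same grasp; the last joint's range is limited). The gripper opens to 87 mm and grips with 3 to 60 N. Pads are 19 mm wide; open, the fingers measure 117 mm over their backs; the gripper's body (75 mm by 190 mm) begins 51 mm behind the grasp point.
Start: joints at [-77.149, 30.224, 82.088, -0, 67.689, -10.227], TCP at [0.245, -0.575, 0.242] pointing down, gripper open.
Joint ranges: [-176.69, 176.69], [-43.24, 126.21], [12.49, 139.97], [-82, 262], [0, 151.66], [-163.58, 163.58]. Speed limits (degrees/s): [159.86, 159.86, 180, 180, 180, 180].

### API

Orientations are given as a 3x3 rotation matrix whose columns are the frame's x, y, z axes.
In Python, from rig import bot gives the robot as it stands.
- The arm moves only by the tool carry_out, never from a script. Its argument "targets" is a list of rows, each a list of 6 numbers: the shift along the tool's x, y, z each as a share of 200 mm, from -1 to 1, then the turn, a rotation vector about the tool's x, y, z each as a share of pi/2 rad, from -1 to 1. In form: [[dx, dy, dz, ax, ay, az], ...]. A call has 1 to 20 rows; each row is the pose to reach, as a shift and turn from the pose measured when the call began, along the tool's axes at that moment; what a row does not reach only later rows make up. A row lasts 1/8 s, in which the tool goes at most 62.5 mm and 10.7 degrees, less where a joint would pass 70% of its speed; a pose out of reach is approached as far as the arm can. A call with a number of a shift or a turn outside -1 to 1 is refused whole. A call with a gripper value outside its range is refused whole. "jaw" is the gripper's target within -1 to 1 (fully open at 1, half-way at 0, shut at -1), set as the call begins (left out, the last holds). The fingers move at their own pace and stop on an object; the grip force is fixed at half the most. Time passes only in rows, so rows that repeat a pose let the fingers close. It gives the time, the measured TCP pose, the force and the opening at its end, in the units of the state.
- bot.read_state(): the state, without advancing time (a new reading comes with each control period).
- bot.capture(name): name is "scene" or "side" or "wrist"; returns the picture (420x560x3 uint8, blue, green, red); there is no depth.
- bot.camera_info(name): a dict with "camera_matrix" (3x3 intrinsics, pixels), "view" (4x4, takes a point from world to camera coordinates); the wrist camera has in their place "mount" (4x4, takes a point from camera to tool coordinates, whose origin is the TCP and whose axes are the flange's). Camera axes: x right, y down, z forward; pixel columns grow to the right and rows downward; lengths in m; the calibration is good to about 2 mm. A picture is of the moment at which its call begins: read the wrist's pose just before it. camera_info takes no time and is no camera call.
- bot.hand_in(): hands the job in, once; it reports no verdict.
The state is a dict: "time_s": time; "joint_positions": joint angles; "qvel": joint speeds; "tau": joint torques, N m; "position": TCP position; "tcp_rot": TCP orientation; "force": force on the tool from outside, world axes, zero at the start; "moment": the same for the moment, N m; "opening": opening from 0.0 (shut) to 1.0 (fully open).
Only numpy, scipy, OpenCV 4.12 (cv2) and the standard library are available. Lean on these libraries where they do the work, as an engineer would, in place of code of your own. Each camera call takes 0.05 s, during which the arm holds its last target.

### The job

The contact proofer is loaded for the next exposure: use the wiping block to sweep the four pieces of sea glass left from the last photogram off its glass into the dish under its edge, keeping fingers off the pieces, and then stand the block back upright on the bench. After that wind the clockwork exposure timer clockwise from rest to its third click, by feel and no further, and keep hold of the knob there, because the timer runs back as soon as it is let go. Finish while still gripping the knob on the third click, with everything else on the bench left where it stands.

Things in the scene. Friction and masses are not known exactly. Their poses are not given: they have to be found in the camera images.
- proofer: contact proofer, fixed: low grey base with a flat plate of glass over white paper. Origin at bench level under the glass's centre. Glass 180 mm (x) by 240 mm (y), its level rimless top 44 mm above the bench. A hinge strip, no higher, runs along the +x edge out to x = 106 mm; the -x edge is bare and overhangs the dish's wall. The pieces start within x +-45 mm, y +-75 mm of its centre
- dish: open white plastic dish, fixed, that catches the pieces: 150 mm (x) by 240 mm (y), 34 mm high, walls and floor 4 mm. Origin at the centre of its underside, axes parallel to the proofer's. Its +x wall stands just under the overhanging -x edge of the glass, so a piece pushed over that edge drops into it
- block: wiping block standing on the bench: a beech bar 200 mm long (its y) with a rubber sole, 62 mm high, 0.18 kg. Lower part 36 mm thick (its x) up to 26 mm high; above that a grip 24 mm thick and 190 mm long from 26 to 61 mm high. Origin at the centre of its underside
- block_grip (a point): middle of the wiping block's grip, 44 mm above its underside, where it is 24 mm thick along x; axes as the block's
- glass1: one of four flat pieces of frosted grey-green sea glass, about 28 by 22 mm and 9 mm thick, 12 g, lying on the proofer's glass. Origin at the centre of its underside
- glass2: one of four flat pieces of frosted grey-green sea glass, about 28 by 22 mm and 9 mm thick, 12 g, lying on the proofer's glass. Origin at the centre of its underside
- glass3: one of four flat pieces of frosted grey-green sea glass, about 28 by 22 mm and 9 mm thick, 12 g, lying on the proofer's glass. Origin at the centre of its underside
- glass4: one of four flat pieces of frosted grey-green sea glass, about 28 by 22 mm and 9 mm thick, 12 g, lying on the proofer's glass. Origin at the centre of its underside
- timer: clockwork exposure timer, fixed: grey box 130 mm (x) by 150 mm (y), 60 mm high, with a round dial plate of 112 mm diameter on top, 62 mm up. Origin at the centre of its underside; the knob's axis is vertical through it. Long graduation lines mark rest (on the +x side) and the clicks. By feel: resistance peaks about 6 degrees after a click and is least about 6 degrees before the next
- dial (a joint): angle of the timer's knob in rad, clockwise seen from above; 0 at rest on its stop. Clicks lie 0.419 rad (24 degrees) apart: first 0.419, second 0.838, third 1.257, fourth 1.676; stop at 1.9. A spring of 0.12 to 0.16 N m pulls it back to rest all the way; the clicks add and take away up to 0.1 N m. Let go, the knob runs back to rest
- dial_grip (a point): on the knob's axis at the height to grip, 89 mm above the bench: a black bar knob on a thin skirt of 62 mm diameter (top 67.5 mm up). The bar is 54 mm long (x of this frame, which turns with the knob), 14 mm thick (y) and spans 67 to 98 mm above the bench. A white line on its +x half is the pointer; at rest it points along the timer's +x
- filmcan: bystander: film can, 34 mm diameter, 52 mm high, upright; origin at its underside
- loupe: bystander: black loupe, 52 mm diameter, 48 mm high, upright; origin at its underside
- finder: bystander: grey focus finder, base 75 by 85 mm, 109 mm high; origin at its underside
- beaker: bystander: clear plastic beaker, 76 mm diameter, 110 mm high; origin at its underside
- bottle1: bystander: amber bottle, 68 mm diameter, 190 mm high, upright; origin at its underside
- bottle2: bystander: amber bottle, 68 mm diameter, 190 mm high, upright; origin at its underside
- tongs: bystander: steel print tongs lying flat, 190 mm long (x), 60 mm wide, 13 mm high; origin at bench level under their centre
Mind the look-alikes: they are no part of the job. Leave any orange look-alike of the timer alone. Several things look just like the block: the one meant starts farthest from the robot's base.

How it is judged:
By the outcome, as a careful person would: the job done as asked, in the order asked, and still so for the second after the job is handed in, while the arm keeps its last pose, push and grip.
It also fails if it takes over 72 s, if anything falls off the work surface, if the arm or the gripper's body presses on something with over 40 N, if the wrist force passes 120 N, or if a joint passes its speed limit or range.

## Working session

There is one attempt and no reset: what is moved stays moved. The work goes in short steps, Python scripts to look and compute and a tool call to move; the robot and the scene stay as the last step left them, time stands still between calls to the robot, and variables do not carry over. Pictures are saved under pics/ and viewed, and the job is handed in when it is done.

Besides the shell and the picture viewer there is one more tool, called after "Call:" by a JSON object that holds its "fn" and its "kwargs", one argument or row to a line. carry_out: Moves the arm, as the interface text tells. Shift numbers are shares of 200 mm and turn numbers shares of pi/2 rad, none past 1 either way. Its arguments: {"type":"object","properties":{"targets":{"type":"array"},"jaw":{"type":"number"}},"required":["targets"]}

```bash
mkdir -p pics; ls; python3 - <<'E'
from rig import bot
import cv2
s=bot.read_state();print(s)
for n in ("scene","side","wrist"):
    im=bot.capture(n);cv2.imwrite(f"pics/a_{n}.png",im);print(n,bot.camera_info(n))
E
```

```text
pics
{'time_s': 0.0, 'joint_positions': array([-7.71479828e+01,  3.02794570e+01,  8.21569116e+01, -1.50748757e-03,
        6.76892316e+01, -1.02277487e+01]), 'qvel': array([ 0.05675027,  0.03765515,  0.06965115, -0.06164397,  0.04774248,
        0.05664709]), 'tau': array([ 7.88881425e-04, -4.40038562e+01, -1.76591635e+01,  6.33549294e-02,
        5.82338660e-02, -1.58999601e-04]), 'position': array([ 0.24486568, -0.57427549,  0.24056341]), 'tcp_rot': array([[ 9.19956162e-01,  3.92020916e-01, -5.11336297e-04],
       [ 3.92021079e-01, -9.19953765e-01,  2.13180469e-03],
       [ 3.65306274e-04, -2.16162146e-03, -9.99997597e-01]]), 'force': array([-0.13036236, -0.38649409, -0.41306388]), 'moment': array([ 0.01648928,  0.00812605, -0.01252028]), 'opening': 0.9991660032487267}
scene {'camera_matrix': array([[495.66287563,   0.        , 284.56831675],
       [  0.        , 495.66287563, 206.26269916],
       [  0.        ,   0.        ,   1.        ]]), 'view': array([[-0.24823561,  0.96869786,  0.00187968,  0.15948226],
       [ 0.83805791,  0.21573058, -0.501118  , -0.39669234],
       
[... 378 characters left out ...]
29685, -0.4288451 , -0.86323686,  0.17273239],
       [ 0.47341464,  0.72192282, -0.50468407,  1.06073069],
       [ 0.        ,  0.        ,  0.        ,  1.        ]])}
wrist {'camera_matrix': array([[303.75737671,   0.        , 285.98216436],
       [  0.        , 303.75737671, 215.60537431],
       [  0.        ,   0.        ,   1.        ]]), 'mount': array([[-4.71185290e-04, -9.53032535e-01, -3.02867571e-01,
         8.34614730e-02],
       [ 9.99999884e-01, -4.79632532e-04, -4.64883961e-05,
         1.85911755e-04],
       [-1.00960186e-04, -3.02867558e-01,  9.53032650e-01,
        -1.43894603e-01],
       [ 0.00000000e+00,  0.00000000e+00,  0.00000000e+00,
         1.00000000e+00]])}
```

View pics/a_scene.png

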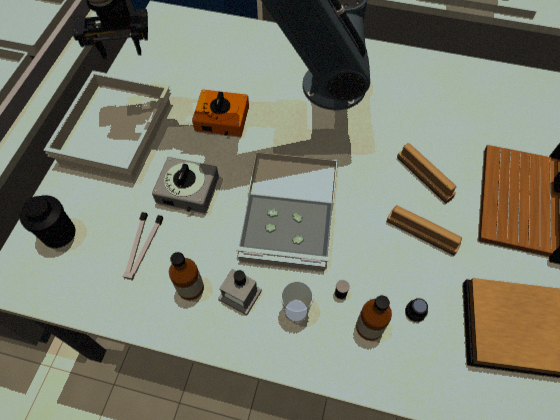

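View pics/a_side.png

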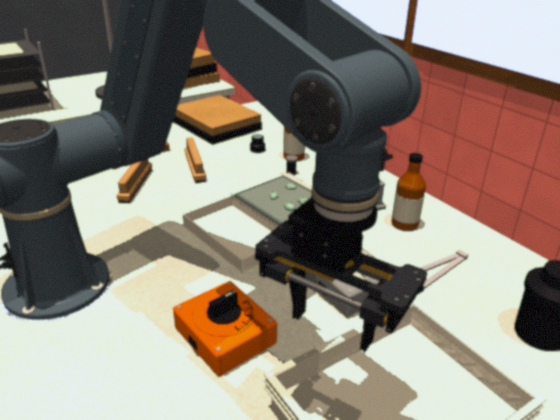

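View pics/a_wrist.png

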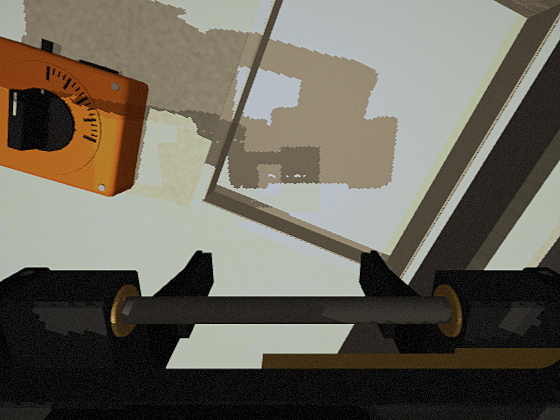

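```bash
cat > h.py <<'E'
import numpy as np,cv2
from rig import bot
def ray(name,uv,z,T=None):
    ci=bot.camera_info(name);K=ci["camera_matrix"]
    if name=="wrist":
        cw=T@ci["mount"]
    else: cw=np.linalg.inv(ci["view"])
    uv=np.atleast_2d(uv).astype(float)
    d=np.c_[(uv-[K[0,2],K[1,2]])/[K[0,0],K[1,1]],np.ones(len(uv))]@cw[:3,:3].T
    o=cw[:3,3]
    return o+d*((z-o[2])/d[:,2])[:,None]
def pose(s):
    T=np.eye(4);T[:3,:3]=s["tcp_rot"];T[:3,3]=s["position"];return T
def proj(name,P,T=None):
    ci=bot.camera_info(name);K=ci["camera_matrix"]
    wc=np.linalg.inv(T@ci["mount"]) if name=="wrist" else ci["view"]
    P=np.atleast_2d(P);p=P@wc[:3,:3].T+wc[:3,3]
    return p[:,:2]/p[:,2:]*[K[0,0],K[1,1]]+[K[0,2],K[1,2]]
def move(s,pos,R=None):
    """relative row in call units from state s to world pos / rotation"""
    from scipy.spatial.transform import Rotation as Ro
    T=pose(s);d=T[:3,:3].T@(np.array(pos)-T[:3,3])/0.2
    r=np.zeros(3) if R is None else Ro.from_matrix(T[:3,:3].T@R).as_rotvec()/(np.pi/2)
    return np.r_[d,r]
E
python3 - <<'E'
import cv2
im=cv2.imread("pics/a_scene.png")
cv2.imwrite("pics/b1.png",cv2.resize(im[140:280,220:360],None,fx=4,fy=4,interpolation=cv2.INTER_CUBIC))
cv2.imwrite("pics/b2.png",cv2.resize(im[130:270,370:510],None,fx=4,fy=4,interpolation=cv2.INTER_CUBIC))
cv2.imwrite("pics/b3.png",cv2.resize(im[140:220,140:230],None,fx=6,fy=6,interpolation=cv2.INTER_CUBIC))
E
```

```text
(no output)
```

View pics/b1.png

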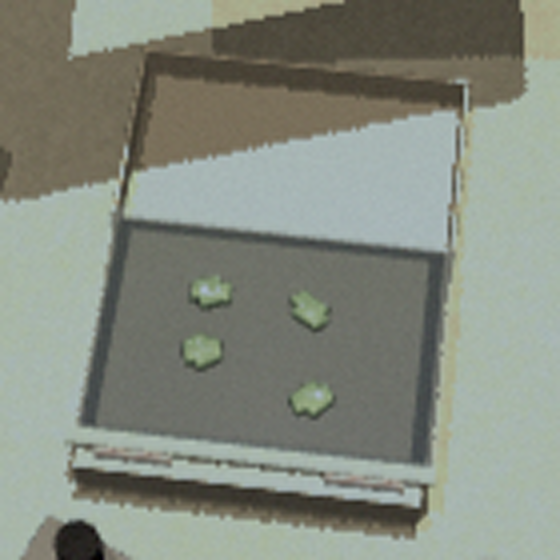

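View pics/b2.png

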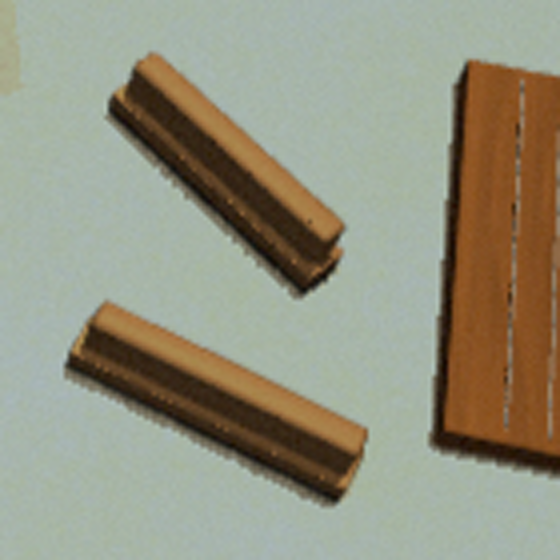

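View pics/b3.png

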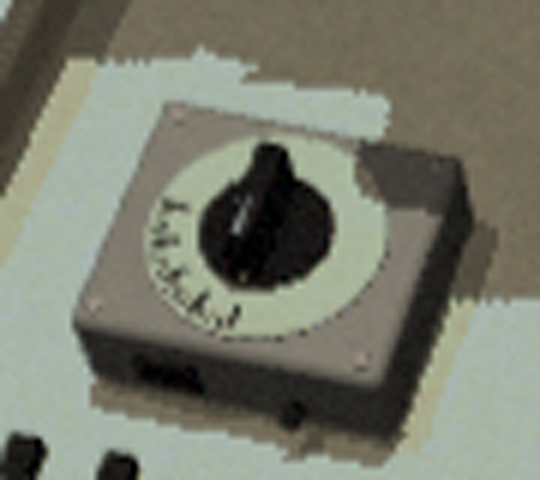

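```bash
python3 - <<'E'
from h import *
np.set_printoptions(precision=4,suppress=True)
def p(c,ox,oy,f,z): return ray("scene",(np.array(c,float)+.5)/f-.5+[ox,oy],z)
g=p([(120,221),(447,253)],220,140,4,.044);print("glass -x edge",g,np.linalg.norm(g[1]-g[0]))
h=p([(66,437),(432,476)],220,140,4,.044);print("hinge edge?",h,np.linalg.norm(h[1]-h[0]))
print("dish far",p([(148,55),(468,82)],220,140,4,.034))
print("pieces",p([(211,291),(310,310),(202,352),(312,399)],220,140,4,.05))
b=p([(85,318),(108,303),(367,432),(358,452)],370,130,4,.0615);print("block",b,b.mean(0));
m=[(b[0]+b[1])/2,(b[2]+b[3])/2];print(m,np.linalg.norm(m[1]-m[0]),np.degrees(np.arctan2(*(m[1]-m[0])[1::-1])))
b=p([(135,68),(158,55),(345,226),(330,245)],370,130,4,.0615);print("block2",b,b.mean(0), np.linalg.norm(b.mean(0)[:2]))
t=p([(172,103),(463,158),(382,387),(78,325)],140,140,6,.06);print("timer",t,t.mean(0))
# dial ellipse
print("dial", p([(147,230),(388,226),(270,134),(255,338)],140,140,6,.062))
print("knob ends",p([(268,150),(246,278)],140,140,6,.098))
E
```

```text
glass -x edge [[ 0.4974 -0.1365  0.044 ]
 [ 0.4664  0.0865  0.044 ]] 0.22515681683598107
hinge edge? [[ 0.6631 -0.1241  0.044 ]
 [ 0.631   0.1107  0.044 ]] 0.23699797933088546
dish far [[ 0.3505 -0.1591  0.034 ]
 [ 0.3158  0.0718  0.034 ]]
pieces [[ 0.5384 -0.0605  0.05  ]
 [ 0.536   0.0072  0.05  ]
 [ 0.5844 -0.0543  0.05  ]
 [ 0.5998  0.024   0.05  ]]
block [[0.4562 0.2448 0.0615]
 [0.4409 0.258  0.0615]
 [0.4952 0.4333 0.0615]
 [0.5111 0.4288 0.0615]] [0.4758 0.3412 0.0615]
[array([0.4485, 0.2514, 0.0615]), array([0.5032, 0.431 , 0.0615])] 0.1877669065217569 73.09168966114889
block2 [[0.2412 0.2498 0.0615]
 [0.2254 0.2643 0.0615]
 [0.3395 0.4069 0.0615]
 [0.3576 0.3982 0.0615]] [0.2909 0.3298 0.0615] 0.43977249930571405
timer [[ 0.4424 -0.3924  0.06  ]
 [ 0.4381 -0.2491  0.06  ]
 [ 0.5653 -0.2451  0.06  ]
 [ 0.5688 -0.389   0.06  ]] [ 0.5037 -0.3189  0.06  ]
dial [[ 0.5139 -0.3767  0.062 ]
 [ 0.4842 -0.27    0.062 ]
 [ 0.449  -0.3405  0.062 ]
 [ 0.5564 -0.3083  0.062 ]]
knob ends [[ 0.4799 -0.3235  0.098 ]
 [ 0.5472 -0.3092  0.098 ]]
```

```bash
python3 - <<'E'
from h import *
np.set_printoptions(precision=4,suppress=True)
for n,uv,z in [("bottle1 base",(190,293),0),("bottle1cap",(178,259),.19),("finder",(238,300),0),("beaker",(296,318),0),("filmcan",(341,296),0),("bottle2",(371,333),0),("jarbase",(58,240),0),("tongs",(130,276),0),("tongs",(160,217),0)]: print(n,ray("scene",uv,z))
s=bot.read_state();print(move(s,(.504,-.319,.25)))
E
```

```text
bottle1 base [[ 0.7924 -0.2112  0.    ]]
bottle1cap [[ 0.7819 -0.2106  0.19  ]]
finder [[ 0.7797 -0.0869  0.    ]]
beaker [[0.7884 0.0668 0.    ]]
filmcan [[0.7041 0.1644 0.    ]]
bottle2 [[0.7792 0.2541 0.    ]]
jarbase [[ 0.739  -0.6086  0.    ]]
tongs [[ 0.7874 -0.3783  0.    ]]
tongs [[ 0.6036 -0.3676  0.    ]]
[ 1.6924 -0.6671 -0.0445  0.      0.      0.    ]
```

Call:
{"fn": "carry_out", "kwargs": {
  "targets": [
    [0.28,-0.11,-0.01,0,0,0],
    [0.57,-0.22,-0.02,0,0,0],
    [0.85,-0.33,-0.02,0,0,0],
    [0.85,-0.33,-0.02,0,0,0]
  ]
}}

```text
time_s: 0.65
position: [0.3778, -0.4432, 0.2447]
tcp_rot: [[0.918, 0.398, -0.001], [0.398, -0.918, 0.004], [0.001, -0.004, -1.0]]
force: [-0.3, -0.3, -0.4]
opening: 1.003
```

Call:
{"fn": "carry_out", "kwargs": {
  "targets": [
    [0.28,-0.11,-0.01,0,0,0],
    [0.57,-0.22,-0.02,0,0,0],
    [0.85,-0.33,-0.02,0,0,0],
    [0.85,-0.33,-0.02,0,0,0],
    [0.85,-0.33,-0.02,0,0,0]
  ]
}}

```text
time_s: 1.27
position: [0.507, -0.316, 0.2488]
tcp_rot: [[0.918, 0.398, -0.002], [0.398, -0.918, 0.003], [-0.0, -0.004, -1.0]]
force: [-0.4, -0.1, 0.2]
opening: 1.001
```

```bash
python3 - <<'E'
from h import *
import pickle
s=bot.read_state();im=bot.capture("wrist");cv2.imwrite("pics/c.png",im);pickle.dump(s,open("c.pkl","wb"))
print(s["time_s"],s["position"],s["force"],s["joint_positions"])
E
```

```text
1.275 [ 0.50701637 -0.31599686  0.24882562] [-0.43527458 -0.11269011  0.22443732] [-42.6796701   27.68487977  85.59107977   0.08676984  66.91862848
  23.86179058]
```

View pics/c.png

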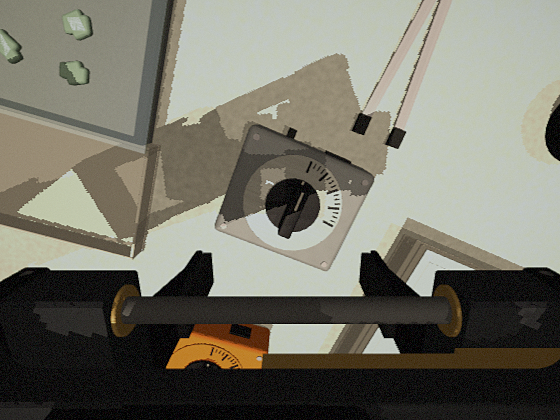

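```bash
python3 - <<'E'
import cv2
im=cv2.imread("pics/c.png")
cv2.imwrite("pics/c1.png",cv2.resize(im[110:280,200:390],None,fx=4,fy=3.5,interpolation=cv2.INTER_CUBIC))
E
```

```text
(no output)
```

View pics/c1.png

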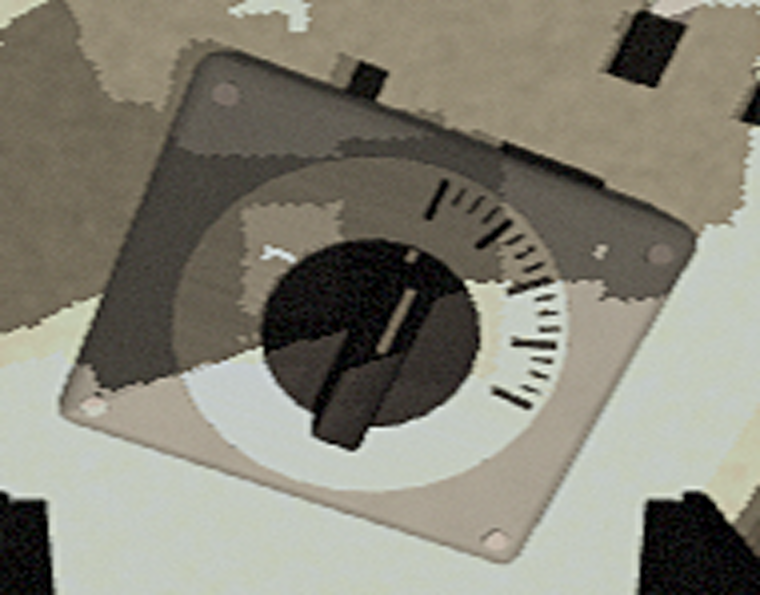

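```bash
python3 - <<'E'
from h import *
import pickle
np.set_printoptions(precision=4,suppress=True)
s=pickle.load(open("c.pkl","rb"));T=pose(s)
def p(c,z): return ray("wrist",(np.array(c,float)+.5)/[4,3.5]-.5+[200,110],z,T)
sc=p([(225,93),(660,253),(497,540),(92,406)],.06);print("screws",sc,sc.mean(0))
for a,b in((3,0),(2,1)): d=sc[b]-sc[a];print(np.linalg.norm(d),np.degrees(np.arctan2(d[1],d[0])))
for a,b in((1,0),(2,3)): d=sc[b]-sc[a];print(np.linalg.norm(d),np.degrees(np.arctan2(d[1],d[0])))
d=p([(172,315),(570,315),(371,155),(371,490)],.062);print("dial",d[:2].mean(0),np.linalg.norm(d[0]-d[1]),np.linalg.norm(d[2]-d[3]),d[2:].mean(0))
m=p([(437,200),(492,235),(530,285),(533,345),(513,398)],.062);c=d.mean(0)
print("marks",np.degrees(np.arctan2(m[:,1]-c[1],m[:,0]-c[0])), np.linalg.norm(m-c,axis=1))
w=p([(386,350),(412,293)],.098);e=w[1]-w[0];print("line",w,np.degrees(np.arctan2(e[1],e[0])))
k=p([(260,335),(480,335),(371,238),(371,428)],.0675);print("skirt",k[:2].mean(0),k[2:].mean(0),np.linalg.norm(k[0]-k[1]))
print("screws via check; proofer corner", ray("wrist",[(158,145)],.044,T))
E
```

```text
screws [[ 0.5548 -0.2599  0.06  ]
 [ 0.5571 -0.3888  0.06  ]
 [ 0.4483 -0.3908  0.06  ]
 [ 0.4458 -0.2617  0.06  ]] [ 0.5015 -0.3253  0.06  ]
0.10901066378032566 0.9119864611851155
0.10877370127150675 1.037696657151119
0.12890681472825843 91.00734282023099
0.12914608184128187 91.11241131056495
dial [ 0.5071 -0.3232  0.062 ] 0.1117876198556293 0.11175653239933307 [ 0.5023 -0.3254  0.062 ]
marks [ -0.7374 -25.7695 -50.79   -75.6979 -98.4673] [0.0433 0.0437 0.0459 0.0465 0.0483]
line [[ 0.5074 -0.3266  0.098 ]
 [ 0.5254 -0.3257  0.098 ]] 2.970409719355627
skirt [ 0.5022 -0.325   0.0675] [ 0.5021 -0.3253  0.0675] 0.061124344371569043
screws via check; proofer corner [[ 0.5008 -0.1614  0.044 ]]
```

```bash
python3 - <<'E'
from h import *
np.set_printoptions(precision=3,suppress=True)
s=bot.read_state()
def Rz(y):
    y=np.radians(y);c,s_=np.cos(y),np.sin(y);return np.array([[c,s_,0],[s_,-c,0],[0,0,-1.]])
open("h.py","a").write('''
def Rz(y):
    y=np.radians(y);c,s_=np.cos(y),np.sin(y);return np.array([[c,s_,0],[s_,-c,0],[0,0,-1.]])
''')
print(move(s,(.55,-.13,.30),Rz(73)),move(s,(.55,-.01,.32),Rz(73)),proj("scene",[(.5008,-.1614,.044)]))
E
```

```text
[ 0.568 -0.771 -0.253 -0.002 -0.001 -0.552] [ 0.806 -1.322 -0.351 -0.002 -0.001 -0.552] [[240.594 193.967]]
```

Call:
{"fn": "carry_out", "kwargs": {
  "targets": [
    [0.11,-0.16,-0.05,0,0,-0.11],
    [0.23,-0.31,-0.1,0,0,-0.22],
    [0.34,-0.46,-0.15,0,0,-0.33],
    [0.45,-0.62,-0.2,0,0,-0.44],
    [0.57,-0.77,-0.25,0,0,-0.55],
    [0.57,-0.77,-0.25,0,0,-0.55]
  ]
}}

```text
time_s: 2.08
position: [0.5504, -0.1301, 0.3004]
tcp_rot: [[0.295, 0.956, 0.0], [0.956, -0.295, 0.003], [0.003, -0.001, -1.0]]
force: [-0.1, -0.6, -0.7]
opening: 1.004
```

```bash
python3 - <<'E'
from h import *
np.set_printoptions(precision=3,suppress=True)
s=bot.read_state()
print(s["position"],move(s,(.56,-.02,.32),Rz(73)))
E
```

```text
[ 0.55 -0.13  0.3 ] [ 0.541 -0.116 -0.097 -0.    -0.002 -0.002]
```

Call:
{"fn": "carry_out", "kwargs": {
  "targets": [
    [0.27,-0.06,-0.05,0,0,0],
    [0.54,-0.12,-0.1,0,0,0],
    [0.54,-0.12,-0.1,0,0,0],
    [0.54,-0.12,-0.1,0,0,0]
  ]
}}

```text
time_s: 2.58
position: [0.5591, -0.022, 0.3203]
tcp_rot: [[0.297, 0.955, -0.0], [0.955, -0.297, 0.002], [0.001, -0.001, -1.0]]
force: [-0.4, -0.4, 0.1]
opening: 0.999
```

```bash
python3 - <<'E'
from h import *
import pickle
s=bot.read_state();im=bot.capture("wrist");cv2.imwrite("pics/d.png",im);pickle.dump(s,open("d.pkl","wb"))
print(s["time_s"],s["position"],s["qvel"])
E
```

```text
2.575 [ 0.5590788  -0.02195433  0.3203177 ] [-1.03589247  0.2733557  -0.01213947  0.24086125  0.09908332 -0.04174447]
```

View pics/d.png

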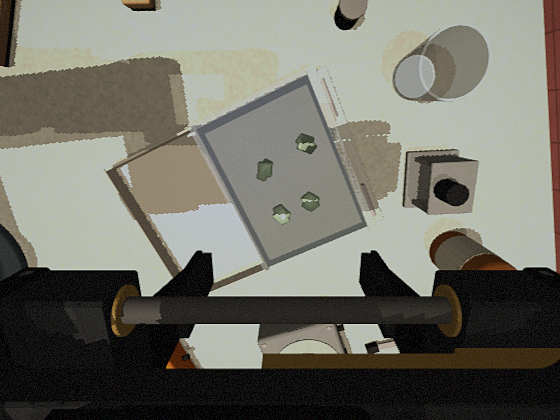

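```bash
python3 - <<'E'
import cv2
im=cv2.imread("pics/d.png")
cv2.imwrite("pics/d1.png",cv2.resize(im[55:300,95:395],None,fx=2.5,fy=2.4,interpolation=cv2.INTER_CUBIC))
E
```

```text
(no output)
```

View pics/d1.png

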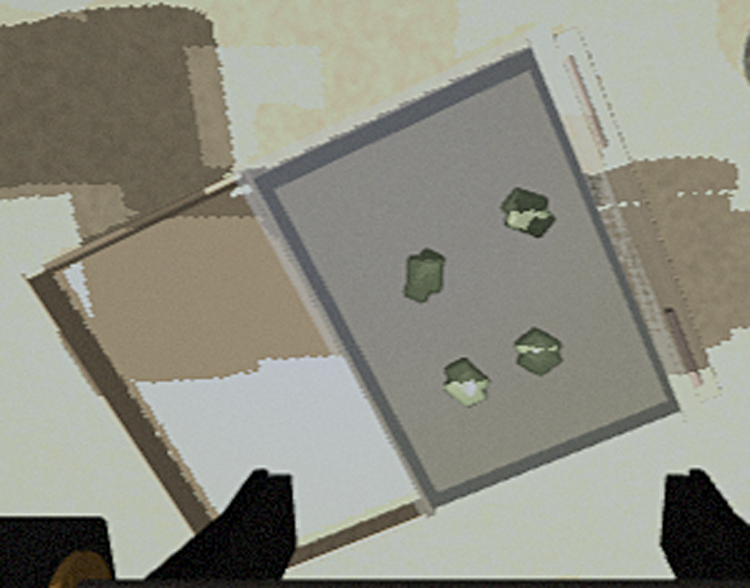

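```bash
python3 - <<'E'
from h import *
import pickle
np.set_printoptions(precision=4,suppress=True)
s=pickle.load(open("d.pkl","rb"));T=pose(s)
def p(c,z): return ray("wrist",(np.array(c,float)+.5)/[2.5,2.4]-.5+[95,55],z,T)
g=p([(250,175),(432,510),(678,408),(530,48)],.044);print(g,[np.linalg.norm(g[i]-g[i-1]) for i in range(4)])
for a,b in((1,0),(2,3)): d=g[b]-g[a];print(np.degrees(np.arctan2(d[1],d[0]))-90)
e=p([(236,180),(423,516)],.044);print("edge",e,np.linalg.norm(e[0]-e[1]))
h=p([(580,28),(720,392)],.044);print("hinge",h,np.linalg.norm(h[0]-h[1]),h.mean(0))
d=h[0]-h[1];print(np.degrees(np.arctan2(d[1],d[0]))-90)
q=p([(527,213),(425,276),(539,352),(466,382)],.05);print("pieces",q)
print("dish far",p([(28,278)],.034))
import cv2
im=bot.capture("scene");cv2.imwrite("pics/d_scene.png",im)
im=bot.capture("side");cv2.imwrite("pics/d_side.png",im)
E
```

```text
[[ 0.4645  0.0839  0.044 ]
 [ 0.4921 -0.1401  0.044 ]
 [ 0.6515 -0.1174  0.044 ]
 [ 0.6246  0.1015  0.044 ]] [np.float64(0.16104458686915607), np.float64(0.22576374219481307), np.float64(0.1609714826717848), np.float64(0.22052602106134492)]
7.040082325952966
7.017773337367913
edge [[ 0.4563  0.0837  0.044 ]
 [ 0.4855 -0.1425  0.044 ]] 0.22808501803169684
hinge [[ 0.6512  0.1032  0.044 ]
 [ 0.6771 -0.1146  0.044 ]] 0.21934284136182028 [ 0.6641 -0.0057  0.044 ]
6.781707114307807
pieces [[ 0.5992  0.0209  0.05  ]
 [ 0.5363  0.0039  0.05  ]
 [ 0.5835 -0.0576  0.05  ]
 [ 0.5386 -0.0629  0.05  ]]
dish far [[0.3187 0.0678 0.034 ]]
```

View pics/d_side.png

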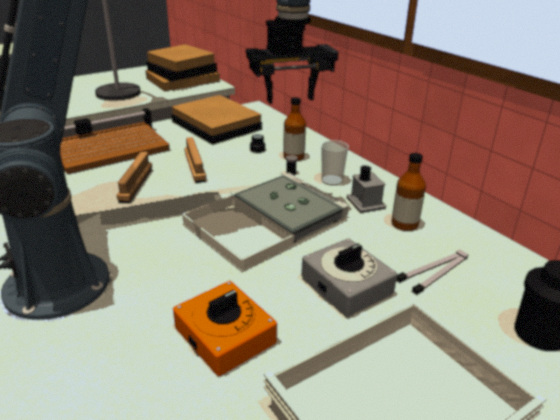

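```bash
python3 - <<'E'
from h import *
np.set_printoptions(precision=3,suppress=True)
s=bot.read_state()
print(move(s,(.52,.165,.28),Rz(73)),move(s,(.476,.341,.24),Rz(73)))
E
```

```text
[ 0.834 -0.465  0.203 -0.001 -0.001 -0.004] [ 1.608 -0.936  0.406 -0.001 -0.001 -0.004]
```

Call:
{"fn": "carry_out", "kwargs": {
  "targets": [
    [0.2,-0.12,0.05,0,0,0],
    [0.4,-0.24,0.1,0,0,0],
    [0.6,-0.35,0.15,0,0,0],
    [0.8,-0.47,0.2,0,0,0]
  ]
}}

```text
time_s: 3.22
position: [0.5172, 0.1586, 0.2801]
tcp_rot: [[0.301, 0.954, -0.001], [0.954, -0.301, 0.002], [0.002, -0.001, -1.0]]
force: [0.5, 0.0, 0.3]
opening: 1.001
```

Call:
{"fn": "carry_out", "kwargs": {
  "targets": [
    [0.25,-0.14,0.06,0,0,0],
    [0.5,-0.28,0.12,0,0,0],
    [0.75,-0.43,0.18,0,0,0],
    [0.83,-0.47,0.2,0,0,0],
    [0.83,-0.47,0.2,0,0,0],
    [0.83,-0.47,0.2,0,0,0]
  ]
}}

```text
time_s: 3.98
position: [0.4784, 0.3436, 0.2407]
tcp_rot: [[0.302, 0.953, -0.0], [0.953, -0.302, 0.001], [0.001, -0.001, -1.0]]
force: [0.4, -1.0, 0.1]
opening: 1.004
```

```bash
python3 - <<'E'
from h import *
import pickle
s=bot.read_state();im=bot.capture("wrist");pickle.dump(s,open("e.pkl","wb"))
print(s["time_s"],s["position"],s["qvel"],s["joint_positions"])
cv2.imwrite("pics/e.png",im)
cv2.imwrite("pics/e1.png",cv2.resize(im[100:350,150:430],None,fx=2.5,fy=2.4,interpolation=cv2.INTER_CUBIC))
E
```

```text
3.975 [0.47837354 0.34357189 0.24072967] [-0.49314633 -0.54398584  0.12229558  0.24564231 -0.09625864  0.16236317] [24.78230432 27.47098955 87.48403976  0.0906115  65.025157   42.34601722]
```

View pics/e.png

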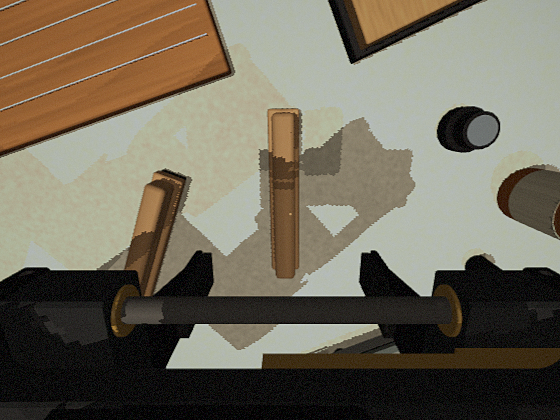

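View pics/e1.png

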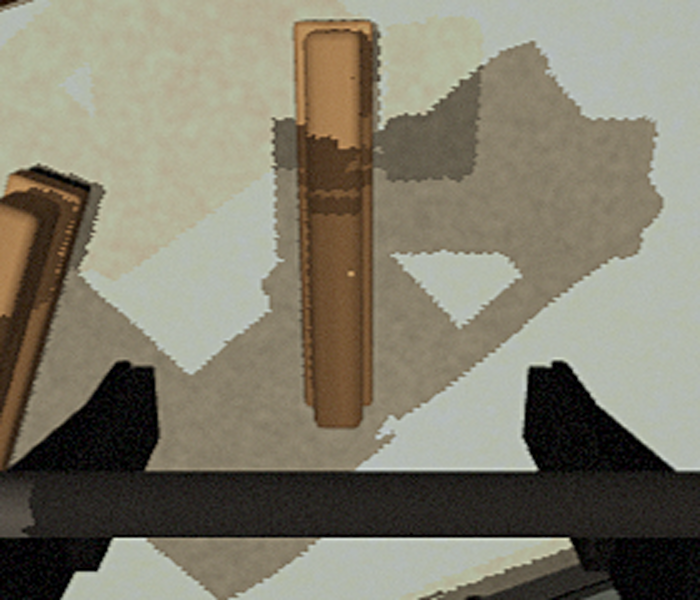

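```bash
python3 - <<'E'
from h import *
import pickle
np.set_printoptions(precision=4,suppress=True)
s=pickle.load(open("e.pkl","rb"));T=pose(s)
def p(c,z): return ray("wrist",(np.array(c,float)+.5)/[2.5,2.4]-.5+[150,100],z,T)
b=p([(306,31),(363,31),(362,426),(315,426)],.0615);print(b,b.mean(0))
m=(b[0]+b[1])/2,(b[2]+b[3])/2;d=m[0]-m[1];y=np.degrees(np.arctan2(d[1],d[0]));print(np.linalg.norm(d),y,np.linalg.norm(b[0]-b[1]))
s=bot.read_state();c=b.mean(0)
print(move(s,(c[0],c[1],.10),Rz(y)),move(s,(c[0],c[1],.049),Rz(y)))
E
```

```text
[[0.492  0.4335 0.0615]
 [0.5139 0.4265 0.0615]
 [0.4587 0.249  0.0615]
 [0.4374 0.2558 0.0615]] [0.4755 0.3412 0.0615]
0.1859226644970286 72.81795839869768 0.022982518312719778
[-0.0166 -0.01    0.7043 -0.0004 -0.001  -0.005 ] [-0.017  -0.0098  0.9593 -0.0004 -0.001  -0.005 ]
```

Call:
{"fn": "carry_out", "kwargs": {
  "targets": [
    [-0.01,-0.01,0.25,0,0,0],
    [-0.02,-0.01,0.5,0,0,0],
    [-0.02,-0.01,0.7,0,0,0],
    [-0.02,-0.01,0.85,0,0,0],
    [-0.02,-0.01,0.95,0,0,0],
    [-0.02,-0.01,0.95,0,0,0],
    [-0.02,-0.01,0.95,0,0,0]
  ]
}}

```text
time_s: 4.9
position: [0.4765, 0.3401, 0.0519]
tcp_rot: [[0.304, 0.953, 0.002], [0.953, -0.304, 0.002], [0.003, 0.001, -1.0]]
force: [-0.2, 0.2, 0.4]
opening: 0.998
```

Call:
{"fn": "carry_out", "kwargs": {
  "targets": [
    [0,0,0.01,0,0,0],
    [0,0,0.01,0,0,0],
    [0,0,0.01,0,0,0],
    [0,0,0.01,0,0,0],
    [0,0,0.01,0,0,0],
    [0,0,0.01,0,0,0]
  ],
  "jaw": -1
}}

```text
time_s: 5.65
position: [0.4764, 0.3402, 0.0498]
tcp_rot: [[0.304, 0.953, 0.001], [0.953, -0.304, 0.002], [0.003, 0.001, -1.0]]
force: [-0.6, -1.2, 0.3]
opening: 0.402
```

Call:
{"fn": "carry_out", "kwargs": {
  "targets": [
    [0,0,0,0,0,0],
    [0,0,0,0,0,0],
    [0,0,0,0,0,0],
    [0,0,0,0,0,0]
  ]
}}

```text
time_s: 6.15
position: [0.4761, 0.3401, 0.0497]
tcp_rot: [[0.304, 0.953, 0.001], [0.953, -0.304, 0.002], [0.002, 0.0, -1.0]]
force: [-1.7, -0.9, 0.5]
opening: 0.275
```

Call:
{"fn": "carry_out", "kwargs": {
  "targets": [
    [0,0,-0.1,0,0,0],
    [0,0,-0.3,0,0,0],
    [0,0,-0.55,0,0,0],
    [0,0,-0.65,0,0,0],
    [0,0,-0.65,0,0,0]
  ]
}}

```text
time_s: 6.78
position: [0.4772, 0.3402, 0.1813]
tcp_rot: [[0.304, 0.953, 0.005], [0.953, -0.304, 0.004], [0.005, 0.004, -1.0]]
force: [0.7, 0.6, -2.7]
opening: 0.274
```

```bash
python3 - <<'E'
from h import *
np.set_printoptions(precision=3,suppress=True)
s=bot.read_state();print(s["force"],s["opening"],s["position"])
print(move(s,(.56,.166,.18),Rz(85)),move(s,(.647,-.008,.18),Rz(97.)))
E
```

```text
[ 0.696  0.568 -2.712] 0.2737105566782225 [0.477 0.34  0.181]
[-0.704  0.659  0.005  0.003 -0.003 -0.141] [-1.4    1.338  0.004  0.003 -0.003 -0.274]
```

Call:
{"fn": "carry_out", "kwargs": {
  "targets": [
    [-0.1,0.09,0,0,0,-0.02],
    [-0.25,0.23,0,0,0,-0.05],
    [-0.42,0.39,0,0,0,-0.09],
    [-0.58,0.54,0,0,0,-0.12],
    [-0.7,0.66,0,0,0,-0.14],
    [-0.7,0.66,0,0,0,-0.14]
  ]
}}

```text
time_s: 7.52
position: [0.5609, 0.1642, 0.1791]
tcp_rot: [[0.093, 0.996, 0.003], [0.996, -0.093, 0.003], [0.003, 0.003, -1.0]]
force: [-0.8, 0.3, -1.8]
opening: 0.276
```

```bash
python3 - <<'E'
from h import *
np.set_printoptions(precision=3,suppress=True)
s=bot.read_state();print(s["force"],s["opening"],s["position"])
print(move(s,(.647,-.008,.18),Rz(97.)))
E
```

```text
[-0.777  0.257 -1.833] 0.2758575383408883 [0.561 0.164 0.179]
[-0.817  0.509 -0.006  0.002 -0.002 -0.137]
```

Call:
{"fn": "carry_out", "kwargs": {
  "targets": [
    [-0.1,0.06,0,0,0,-0.02],
    [-0.27,0.17,0,0,0,-0.05],
    [-0.46,0.29,0,0,0,-0.08],
    [-0.66,0.41,0,0,0,-0.11],
    [-0.82,0.51,0,0,0,-0.14],
    [-0.82,0.51,0,0,0,-0.14],
    [-0.82,0.51,0,0,0,-0.14]
  ]
}}

```text
time_s: 8.4
position: [0.6457, -0.0072, 0.1773]
tcp_rot: [[-0.126, 0.992, -0.001], [0.992, 0.126, 0.005], [0.005, -0.0, -1.0]]
force: [-1.3, -0.4, -2.9]
opening: 0.272
```

```bash
python3 - <<'E'
from h import *
np.set_printoptions(precision=3,suppress=True)
s=bot.read_state();print(s["force"],s["opening"],s["position"])
print(move(s,(.647,-.008,.18),Rz(97.)))
for n in("scene","side","wrist"): cv2.imwrite(f"pics/f_{n}.png",bot.capture(n))
E
```

```text
[-1.263 -0.375 -2.934] 0.27241764101839516 [ 0.646 -0.007  0.177]
[-0.005  0.006 -0.014 -0.    -0.003  0.003]
```

View pics/f_side.png

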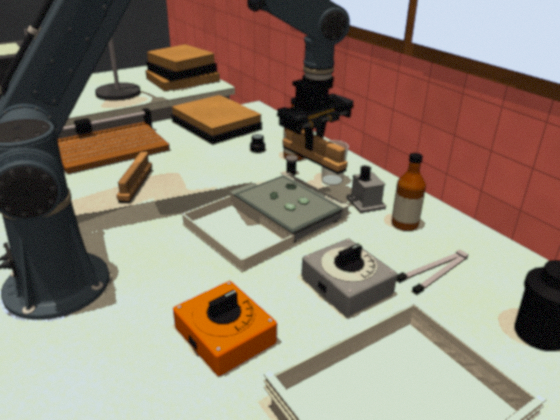

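View pics/f_wrist.png

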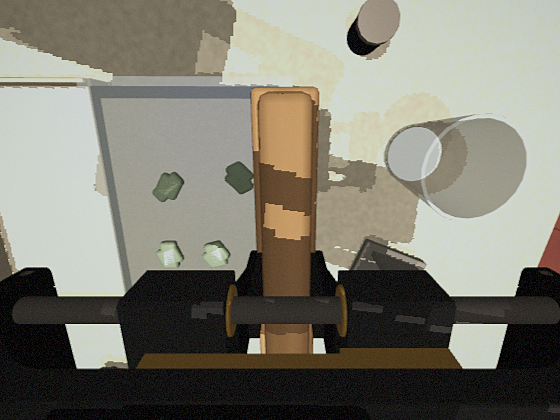

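Call:
{"fn": "carry_out", "kwargs": {
  "targets": [
    [0,0,0.08,0,0,0],
    [0,0,0.2,0,0,0],
    [0,0,0.3,0,0,0],
    [0,0,0.37,0,0,0],
    [0,0,0.39,0,0,0],
    [0,0,0.39,0,0,0],
    [0,0,0.39,0,0,0]
  ]
}}

```text
time_s: 9.43
position: [0.647, -0.0067, 0.1011]
tcp_rot: [[-0.128, 0.992, 0.003], [0.992, 0.128, 0.003], [0.003, 0.003, -1.0]]
force: [-0.7, -0.3, -2.3]
opening: 0.273
```

Call:
{"fn": "carry_out", "kwargs": {
  "targets": [
    [0,0,0.015,0,0,0],
    [0,0,0.03,0,0,0],
    [0,0,0.03,0,0,0],
    [0,0,0.03,0,0,0]
  ]
}}

```text
time_s: 9.93
position: [0.6469, -0.0066, 0.0951]
tcp_rot: [[-0.128, 0.992, 0.003], [0.992, 0.128, 0.003], [0.003, 0.003, -1.0]]
force: [0.4, -0.5, -2.7]
opening: 0.273
```

Call:
{"fn": "carry_out", "kwargs": {
  "targets": [
    [0,0,0.005,0,0,0],
    [0,0,0.01,0,0,0],
    [0,0,0.01,0,0,0]
  ]
}}

```text
time_s: 10.3
position: [0.647, -0.0067, 0.0936]
tcp_rot: [[-0.128, 0.992, 0.003], [0.992, 0.128, 0.003], [0.003, 0.003, -1.0]]
force: [-1.1, 0.5, 2.1]
opening: 0.278
```

Call:
{"fn": "carry_out", "kwargs": {
  "targets": [
    [0,-0.03,0,0,0,0],
    [0,-0.08,0,0,0,0],
    [0,-0.14,0,0,0,0],
    [0,-0.2,0,0,0,0],
    [0,-0.26,0,0,0,0],
    [0,-0.32,0,0,0,0],
    [0,-0.38,0,0,0,0],
    [0,-0.44,0,0,0,0],
    [0,-0.48,0,0,0,0],
    [0,-0.5,0,0,0,0],
    [0,-0.5,0,0,0,0]
  ]
}}

```text
time_s: 11.68
position: [0.5477, -0.0197, 0.0936]
tcp_rot: [[-0.128, 0.992, 0.003], [0.992, 0.128, 0.003], [0.003, 0.003, -1.0]]
force: [0.4, -0.4, 5.8]
opening: 0.274
```

```bash
python3 - <<'E'
from h import *
np.set_printoptions(precision=3,suppress=True)
s=bot.read_state();print(s["force"],s["opening"],s["position"])
cv2.imwrite(f"pics/g_wrist.png",bot.capture("wrist"));cv2.imwrite(f"pics/g_side.png",bot.capture("side"))
print(move(s,(.4455,-.0325,.0945),Rz(97.3)))
E
```

```text
[ 0.449 -0.441  5.782] 0.2743900629599529 [ 0.548 -0.02   0.094]
[ 0.002 -0.515 -0.006  0.002 -0.002  0.001]
```

View pics/g_wrist.png

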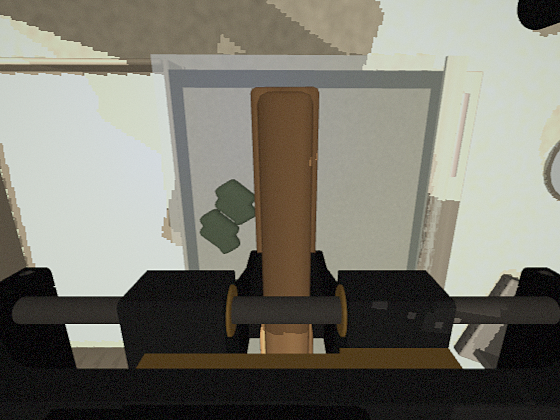

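Call:
{"fn": "carry_out", "kwargs": {
  "targets": [
    [0,-0.03,0,0,0,0],
    [0,-0.08,0,0,0,0],
    [0,-0.14,0,0,0,0],
    [0,-0.2,0,0,0,0],
    [0,-0.26,0,0,0,0],
    [0,-0.32,0,0,0,0],
    [0,-0.38,0,0,0,0],
    [0,-0.44,-0.01,0,0,0],
    [0,-0.49,-0.01,0,0,0],
    [0,-0.52,-0.01,0,0,0],
    [0,-0.52,-0.01,0,0,0]
  ]
}}

```text
time_s: 13.15
position: [0.4436, -0.0329, 0.095]
tcp_rot: [[-0.128, 0.992, 0.001], [0.992, 0.128, 0.004], [0.003, 0.001, -1.0]]
force: [-0.0, -0.1, -2.2]
opening: 0.271
```

```bash
python3 - <<'E'
from h import *
np.set_printoptions(precision=3,suppress=True)
s=bot.read_state();print(s["force"],s["opening"],s["position"])
for n in("scene","side","wrist"): cv2.imwrite(f"pics/i_{n}.png",bot.capture(n))
E
```

```text
[-0.044 -0.081 -2.195] 0.2707934668161845 [ 0.444 -0.033  0.095]
```

View pics/i_wrist.png

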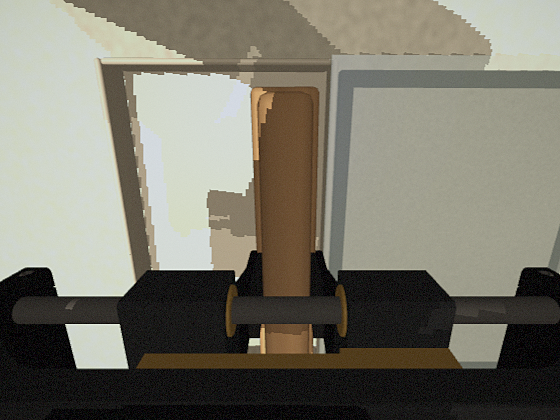

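View pics/i_side.png

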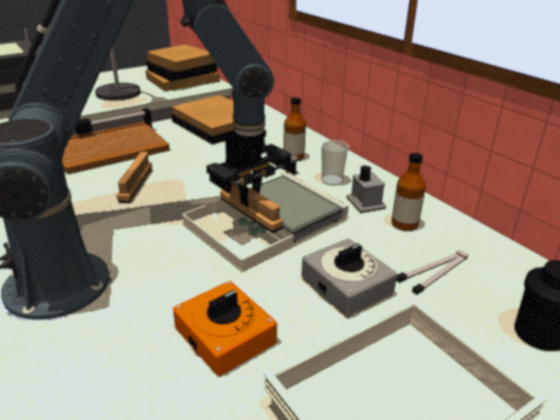

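Call:
{"fn": "carry_out", "kwargs": {
  "targets": [
    [0,0,-0.1,0,0,0],
    [0,0,-0.25,0,0,0],
    [0,0,-0.42,0,0,0],
    [0,0,-0.5,0,0,0],
    [0,0,-0.5,0,0,0]
  ]
}}

```text
time_s: 13.92
position: [0.4459, -0.0336, 0.1964]
tcp_rot: [[-0.129, 0.992, 0.007], [0.992, 0.129, 0.002], [0.001, 0.007, -1.0]]
force: [-0.2, 0.2, -1.8]
opening: 0.276
```

```bash
python3 - <<'E'
from h import *
np.set_printoptions(precision=3,suppress=True)
s=bot.read_state();print(s["force"],s["opening"],s["position"])
for n in("scene","side","wrist"): cv2.imwrite(f"pics/j_{n}.png",bot.capture(n))
im=cv2.imread("pics/j_side.png");cv2.imwrite("pics/j_s.png",cv2.resize(im[150:280,160:370],None,fx=3.5,fy=3.5,interpolation=cv2.INTER_CUBIC))
print(move(s,(.46,.16,.18),Rz(85)),move(s,(.476,.341,.18),Rz(72.3)))
E
```

```text
[-0.151  0.171 -1.775] 0.27627520781911136 [ 0.446 -0.034  0.196]
[ 0.951  0.194  0.084  0.004 -0.001  0.138] [ 1.838  0.39   0.086  0.004 -0.001  0.279]
```

View pics/j_s.png

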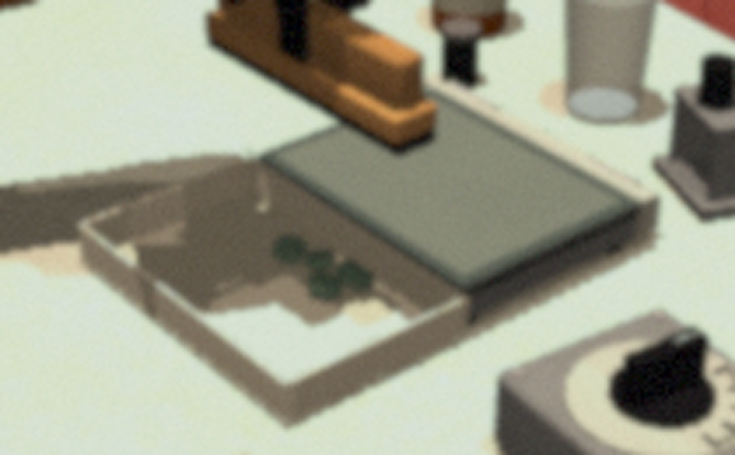

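View pics/j_scene.png

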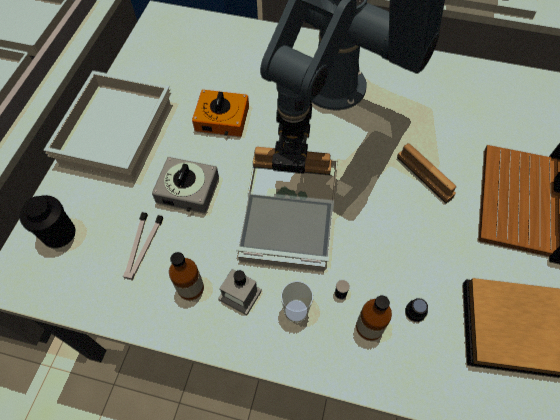

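Call:
{"fn": "carry_out", "kwargs": {
  "targets": [
    [0.1,0.02,0,0,0,0.02],
    [0.27,0.06,0.02,0,0,0.04],
    [0.47,0.1,0.04,0,0,0.07],
    [0.67,0.14,0.06,0,0,0.1],
    [0.85,0.17,0.08,0,0,0.13],
    [0.95,0.19,0.08,0,0,0.14],
    [0.95,0.19,0.08,0,0,0.14]
  ]
}}

```text
time_s: 14.95
position: [0.4568, 0.1613, 0.178]
tcp_rot: [[0.088, 0.996, -0.001], [0.996, -0.088, 0.003], [0.003, -0.001, -1.0]]
force: [-0.5, -0.8, -3.1]
opening: 0.276
```

```bash
python3 - <<'E'
from h import *
np.set_printoptions(precision=3,suppress=True)
s=bot.read_state();print(s["position"],move(s,(.476,.340,.15),Rz(72.3)))
E
```

```text
[0.457 0.161 0.178] [ 0.898  0.017  0.142 -0.001 -0.002  0.141]
```

Call:
{"fn": "carry_out", "kwargs": {
  "targets": [
    [0.1,0,0,0,0,0.02],
    [0.27,0.01,0.02,0,0,0.04],
    [0.47,0.01,0.06,0,0,0.07],
    [0.67,0.01,0.1,0,0,0.1],
    [0.83,0.02,0.14,0,0,0.13],
    [0.9,0.02,0.14,0,0,0.14],
    [0.9,0.02,0.14,0,0,0.14],
    [0.9,0.02,0.14,0,0,0.14]
  ]
}}

```text
time_s: 15.95
position: [0.4764, 0.3389, 0.1505]
tcp_rot: [[0.304, 0.953, -0.002], [0.953, -0.304, 0.002], [0.001, -0.002, -1.0]]
force: [-0.1, 0.7, -1.3]
opening: 0.274
```

```bash
python3 - <<'E'
from h import *
np.set_printoptions(precision=3,suppress=True)
s=bot.read_state();print(s["position"],move(s,(.476,.340,.052),Rz(72.3)))
E
```

```text
[0.476 0.339 0.15 ] [ 0.004 -0.002  0.492 -0.002 -0.001  0.   ]
```

Call:
{"fn": "carry_out", "kwargs": {
  "targets": [
    [0,0,0.1,0,0,0],
    [0,0,0.25,0,0,0],
    [0,0,0.37,0,0,0],
    [0,0,0.45,0,0,0],
    [0,0,0.48,0,0,0],
    [0,0,0.49,0,0,0],
    [0,0,0.49,0,0,0]
  ]
}}

```text
time_s: 16.82
position: [0.4767, 0.3393, 0.0531]
tcp_rot: [[0.304, 0.953, -0.001], [0.953, -0.304, 0.003], [0.002, -0.001, -1.0]]
force: [-0.3, -0.0, -2.4]
opening: 0.272
```

Call:
{"fn": "carry_out", "kwargs": {
  "targets": [
    [0,0,0.008,0,0,0],
    [0,0,0.015,0,0,0],
    [0,0,0.018,0,0,0],
    [0,0,0.018,0,0,0]
  ]
}}

```text
time_s: 17.32
position: [0.4767, 0.3394, 0.0497]
tcp_rot: [[0.304, 0.953, -0.0], [0.953, -0.304, 0.003], [0.002, -0.001, -1.0]]
force: [-0.9, 0.4, 0.5]
opening: 0.274
```

Call:
{"fn": "carry_out", "kwargs": {
  "targets": [
    [0,0,0.001,0,0,0],
    [0,0,0.001,0,0,0],
    [0,0,0.001,0,0,0],
    [0,0,0.001,0,0,0],
    [0,0,0.001,0,0,0],
    [0,0,0.001,0,0,0]
  ],
  "jaw": 1
}}

```text
time_s: 18.08
position: [0.4767, 0.3393, 0.0495]
tcp_rot: [[0.303, 0.953, -0.001], [0.953, -0.303, 0.003], [0.002, -0.001, -1.0]]
force: [0.2, -0.4, -0.2]
opening: 0.872
```

Call:
{"fn": "carry_out", "kwargs": {
  "targets": [
    [0,0,-0.05,0,0,0],
    [0,0,-0.2,0,0,0],
    [0,0,-0.45,0,0,0],
    [0,0,-0.7,0,0,0],
    [0,0,-0.9,0,0,0],
    [0,0,-0.9,0,0,0]
  ]
}}

```text
time_s: 18.82
position: [0.479, 0.34, 0.2342]
tcp_rot: [[0.303, 0.953, 0.008], [0.953, -0.303, 0.007], [0.009, 0.006, -1.0]]
force: [0.6, 0.8, -0.2]
opening: 1.001
```

```bash
python3 - <<'E'
from h import *
np.set_printoptions(precision=3,suppress=True)
s=bot.read_state();print(s["position"],s["opening"],move(s,(.50,.165,.27),Rz(50)))
cv2.imwrite("pics/k.png",bot.capture("wrist"))
E
```

```text
[0.479 0.34  0.234] 1.0014502310546158 [-0.8    0.367 -0.184  0.003 -0.006  0.248]
```

View pics/k.png

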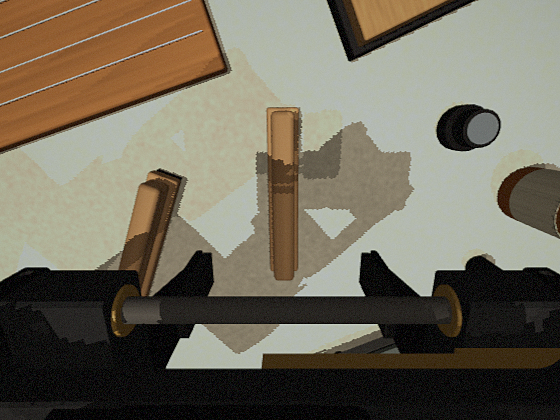

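Call:
{"fn": "carry_out", "kwargs": {
  "targets": [
    [-0.15,0.07,-0.04,0,0,0.05],
    [-0.4,0.18,-0.1,0,0,0.12],
    [-0.65,0.3,-0.16,0,0,0.2],
    [-0.8,0.37,-0.18,0,0,0.25],
    [-0.8,0.37,-0.18,0,0,0.25]
  ]
}}

```text
time_s: 19.5
position: [0.499, 0.162, 0.2661]
tcp_rot: [[0.648, 0.762, 0.001], [0.762, -0.648, 0.004], [0.004, -0.002, -1.0]]
force: [0.4, -0.0, 0.2]
opening: 0.999
```

```bash
python3 - <<'E'
from h import *
np.set_printoptions(precision=3,suppress=True)
s=bot.read_state();print(s["position"],s["opening"],move(s,(.52,-.01,.27),Rz(25)))
E
```

```text
[0.499 0.162 0.266] 0.9994616245933866 [-0.587  0.637 -0.023 -0.002 -0.002  0.274]
```

Call:
{"fn": "carry_out", "kwargs": {
  "targets": [
    [-0.15,0.16,0,0,0,0.07],
    [-0.3,0.33,-0.01,0,0,0.14],
    [-0.45,0.49,-0.02,0,0,0.21],
    [-0.59,0.64,-0.02,0,0,0.27],
    [-0.59,0.64,-0.02,0,0,0.27]
  ]
}}

```text
time_s: 20.12
position: [0.5201, -0.012, 0.2683]
tcp_rot: [[0.905, 0.426, -0.001], [0.426, -0.905, 0.005], [0.001, -0.004, -1.0]]
force: [-0.8, 1.6, 0.8]
opening: 1.0
```

```bash
python3 - <<'E'
from h import *
np.set_printoptions(precision=3,suppress=True)
s=bot.read_state();print(s["position"],s["opening"],move(s,(.51,-.17,.26),Rz(2)))
E
```

```text
[ 0.52  -0.012  0.268] 1.000065244863533 [-0.382  0.693  0.038 -0.003 -0.     0.258]
```

Call:
{"fn": "carry_out", "kwargs": {
  "targets": [
    [-0.1,0.17,0,0,0,0.06],
    [-0.19,0.34,0.01,0,0,0.13],
    [-0.29,0.52,0.02,0,0,0.2],
    [-0.38,0.69,0.04,0,0,0.26],
    [-0.38,0.69,0.04,0,0,0.26]
  ]
}}

```text
time_s: 20.75
position: [0.51, -0.1694, 0.2584]
tcp_rot: [[1.0, 0.031, -0.002], [0.031, -1.0, 0.006], [-0.002, -0.006, -1.0]]
force: [0.3, -0.1, -0.3]
opening: 1.003
```

```bash
python3 - <<'E'
from h import *
np.set_printoptions(precision=3,suppress=True)
s=bot.read_state();print(s["position"],s["opening"],move(s,(.502,-.325,.21),Rz(2)))
E
```

```text
[ 0.51  -0.169  0.258] 1.0028524729803763 [-0.063  0.778  0.237 -0.004  0.001 -0.003]
```

Call:
{"fn": "carry_out", "kwargs": {
  "targets": [
    [-0.02,0.2,0.06,0,0,0],
    [-0.04,0.42,0.12,0,0,0],
    [-0.05,0.62,0.18,0,0,0],
    [-0.06,0.78,0.24,0,0,0],
    [-0.06,0.78,0.24,0,0,0],
    [-0.06,0.78,0.24,0,0,0]
  ]
}}

```text
time_s: 21.5
position: [0.503, -0.3229, 0.2091]
tcp_rot: [[0.999, 0.033, -0.003], [0.033, -0.999, 0.008], [-0.003, -0.008, -1.0]]
force: [0.3, -0.8, 0.1]
opening: 1.001
```

```bash
python3 - <<'E'
from h import *
import pickle
s=bot.read_state();im=bot.capture("wrist");pickle.dump(s,open("l.pkl","wb"))
print(s["time_s"],s["position"],s["qvel"],s["moment"])
cv2.imwrite("pics/l.png",im)
cv2.imwrite("pics/l1.png",cv2.resize(im[100:300,180:400],None,fx=3.5,fy=3,interpolation=cv2.INTER_CUBIC))
E
```

```text
21.5 [ 0.50296461 -0.3229034   0.20908411] [ 0.26753542 -0.89826872  0.09758332 -0.20284866 -0.17263221  0.00948274] [0.00855106 0.05413245 0.03624548]
```

View pics/l1.png

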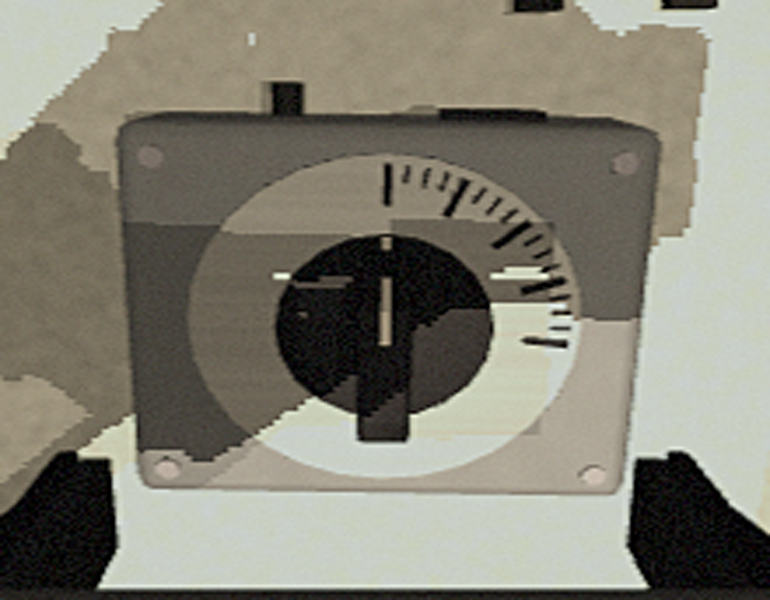

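```bash
python3 - <<'E'
from h import *
import pickle
np.set_printoptions(precision=4,suppress=True)
s=pickle.load(open("l.pkl","rb"));T=pose(s)
print("yaw",np.degrees(np.arctan2(T[1,0],T[0,0])))
def p(c,z): return ray("wrist",(np.array(c,float)+.5)/[3.5,3]-.5+[180,100],z,T)
an=lambda d:np.degrees(np.arctan2(d[1],d[0]))
sc=p([(150,156),(625,162),(593,475),(167,468)],.06);print("screws",sc.mean(0),an(sc[0]-sc[3]),an(sc[1]-sc[2]),an(sc[0]-sc[1])-90,an(sc[3]-sc[2])-90)
d=p([(188,320),(578,320),(384,153),(384,478)],.062);print("dial",d[:2].mean(0),d[2:].mean(0),np.linalg.norm(d[0]-d[1]),np.linalg.norm(d[2]-d[3]))
w=p([(385.5,345),(386,278)],.098);print("line",w,an(w[1]-w[0]))
e=p([(358,438),(409,440)],.098);print("bar end",e.mean(0),np.linalg.norm(e[0]-e[1]), an((w[1]-e.mean(0))))
k=p([(275,320),(493,320),(385,233),(385,417)],.0675);print("skirt",k[:2].mean(0),k[2:].mean(0))
m=p([(388,165),(388,205)],.062);print("rest mark",m,an(m[1]-m[0])-180)
s=bot.read_state();print(s["position"],move(s,(.502,-.325,.12),Rz(1.2)),move(s,(.502,-.325,.089),Rz(1.2)))
E
```

```text
yaw 1.8943984321067178
screws [ 0.5015 -0.3252  0.06  ] 0.9249665718322063 0.9377674007939514 1.0839150020185855 0.8817193403054091
dial [ 0.5034 -0.3249  0.062 ] [ 0.5018 -0.3253  0.062 ] 0.11090886534279344 0.11215922593890464
line [[ 0.5061 -0.3255  0.098 ]
 [ 0.5263 -0.3248  0.098 ]] 1.7357425614859263
bar end [ 0.4762 -0.326   0.098 ] 0.013273764929529534 1.350538168227516
skirt [ 0.505  -0.3252  0.0675] [ 0.5023 -0.3256  0.0675]
rest mark [[ 0.5541 -0.3245  0.062 ]
 [ 0.5416 -0.325   0.062 ]] -357.87380690553687
[ 0.5031 -0.323   0.2095] [-0.0045  0.0134  0.4472 -0.0049  0.0016  0.0079] [-0.0041  0.0146  0.6022 -0.0049  0.0016  0.0079]
```

Call:
{"fn": "carry_out", "kwargs": {
  "targets": [
    [0,0.01,0.1,0,0,0.01],
    [0,0.015,0.25,0,0,0.01],
    [-0.005,0.015,0.38,0,0,0.01],
    [-0.005,0.015,0.45,0,0,0.01],
    [-0.005,0.015,0.45,0,0,0.01],
    [-0.005,0.015,0.45,0,0,0.01]
  ]
}}

```text
time_s: 22.3
position: [0.5027, -0.3255, 0.1205]
tcp_rot: [[1.0, 0.018, -0.001], [0.018, -1.0, 0.006], [-0.001, -0.006, -1.0]]
force: [0.2, 0.2, -0.1]
opening: 0.996
```

```bash
python3 - <<'E'
from h import *
np.set_printoptions(precision=4,suppress=True)
s=bot.read_state();print(s["position"],move(s,(.502,-.3253,.0895),Rz(1.0)))
E
```

```text
[ 0.5027 -0.3255  0.1205] [-0.0033  0.      0.1551 -0.004   0.0007  0.0005]
```

Call:
{"fn": "carry_out", "kwargs": {
  "targets": [
    [-0.003,0,0.05,0,0,0],
    [-0.003,0,0.1,-0.002,0,0],
    [-0.003,0,0.15,-0.004,0,0],
    [-0.003,0,0.155,-0.004,0,0],
    [-0.003,0,0.155,-0.004,0,0],
    [-0.003,0,0.155,-0.004,0,0]
  ]
}}

```text
time_s: 23.05
position: [0.5023, -0.3255, 0.0898]
tcp_rot: [[1.0, 0.018, -0.001], [0.018, -1.0, -0.0], [-0.001, 0.0, -1.0]]
force: [-0.6, 0.1, -0.8]
opening: 0.999
```

```bash
python3 - <<'E'
from h import *
np.set_printoptions(precision=4,suppress=True)
s=bot.read_state();print(s["position"],move(s,(.502,-.3253,.089),Rz(1.0)),s["moment"],s["force"],s["joint_positions"])
E
```

```text
[ 0.5023 -0.3255  0.0898] [-0.0013 -0.0011  0.0039  0.0003  0.0004  0.0004] [ 0.0713  0.0302 -0.0344] [-0.5893  0.0679 -0.8159] [-43.6144  39.8919  92.706   -0.0583  47.4088  45.388 ]
```

Call:
{"fn": "carry_out", "kwargs": {
  "targets": [
    [0,0,0.003,0,0,0],
    [0,0,0.003,0,0,0],
    [0,0,0.003,0,0,0],
    [0,0,0.003,0,0,0],
    [0,0,0.003,0,0,0],
    [0,0,0.003,0,0,0],
    [0,0,0.003,0,0,0],
    [0,0,0.003,0,0,0],
    [0,0,0.003,0,0,0],
    [0,0,0.003,0,0,0],
    [0,0,0.003,0,0,0],
    [0,0,0.003,0,0,0]
  ],
  "jaw": -1
}}

```text
time_s: 24.55
position: [0.5022, -0.3251, 0.0891]
tcp_rot: [[1.0, 0.018, -0.001], [0.018, -1.0, 0.0], [-0.001, -0.0, -1.0]]
force: [0.9, 3.3, 1.4]
opening: 0.159
```

```bash
python3 - <<'E'
from h import *
np.set_printoptions(precision=4,suppress=True)
for i in range(2):
  s=bot.read_state();print(s["position"],move(s,(.502,-.3253,.089),Rz(1.0)),s["moment"],s["force"],s["opening"])
E
```

```text
[ 0.5022 -0.3251  0.0891] [-0.0012  0.0012  0.0006 -0.0002  0.0005  0.0004] [ 0.4851 -0.0436  0.0218] [0.9002 3.2525 1.3788] 0.15943887779290555
[ 0.5022 -0.3251  0.0891] [-0.0012  0.0012  0.0006 -0.0002  0.0005  0.0004] [ 0.4851 -0.0436  0.0218] [0.9002 3.2525 1.3788] 0.15943887779290555
```

```bash
cat > m.py <<'E'
from h import *
s=bot.read_state();y=np.degrees(np.arctan2(s["tcp_rot"][1,0],s["tcp_rot"][0,0]))
print("t %.2f turned %.2f Mz %.3f pos %s F %s op %.3f q6 %.1f"%(s["time_s"],1.0-y,s["moment"][2],np.round(s["position"]*1e3,1),np.round(s["force"],1),s["opening"],s["joint_positions"][5]),np.round(move(s,(.502,-.3253,.0892)),4)[:3])
E
python3 m.py
```

```text
t 24.55 turned -0.03 Mz 0.022 pos [ 502.2 -325.1   89.1] F [0.9 3.3 1.4] op 0.159 q6 45.4 [-0.0012  0.0012 -0.0004]
```

Call:
{"fn": "carry_out", "kwargs": {
  "targets": [
    [0,0,0,0,0,0.03],
    [0,0,0,0,0,0.067],
    [0,0,0,0,0,0.067],
    [0,0,0,0,0,0.067]
  ]
}}

```text
time_s: 25.05
position: [0.5022, -0.3251, 0.0891]
tcp_rot: [[0.996, -0.086, -0.001], [-0.086, -0.996, 0.0], [-0.001, -0.0, -1.0]]
force: [0.6, 2.1, -0.7]
opening: 0.155
```

```bash
python3 m.py
```

```text
t 25.05 turned 5.92 Mz 0.197 pos [ 502.2 -325.1   89.1] F [ 0.6  2.1 -0.7] op 0.155 q6 51.4 [-0.0011  0.0013 -0.0003]
```

Call:
{"fn": "carry_out", "kwargs": {
  "targets": [
    [0,0,0,0,0,0.03],
    [0,0,0,0,0,0.067],
    [0,0,0,0,0,0.067],
    [0,0,0,0,0,0.067]
  ]
}}

```text
time_s: 25.55
position: [0.5022, -0.3251, 0.0891]
tcp_rot: [[0.982, -0.189, -0.001], [-0.189, -0.982, 0.0], [-0.001, 0.0, -1.0]]
force: [0.7, 0.9, 0.5]
opening: 0.158
```

```bash
python3 m.py
```

```text
t 25.55 turned 11.89 Mz 0.113 pos [ 502.2 -325.1   89.1] F [0.7 0.9 0.5] op 0.158 q6 57.3 [-0.0008  0.0012 -0.0003]
```

Call:
{"fn": "carry_out", "kwargs": {
  "targets": [
    [0,0,0,0,0,0.03],
    [0,0,0,0,0,0.067],
    [0,0,0,0,0,0.067],
    [0,0,0,0,0,0.067]
  ]
}}

```text
time_s: 26.05
position: [0.5022, -0.3251, 0.0891]
tcp_rot: [[0.957, -0.29, -0.001], [-0.29, -0.957, 0.0], [-0.001, 0.0, -1.0]]
force: [-0.9, 2.1, 1.7]
opening: 0.162
```

```bash
python3 m.py
```

```text
t 26.05 turned 17.87 Mz 0.053 pos [ 502.2 -325.1   89.1] F [-0.9  2.1  1.7] op 0.162 q6 63.3 [-0.0008  0.0011 -0.0003]
```

Call:
{"fn": "carry_out", "kwargs": {
  "targets": [
    [0,0,0,0,0,0.03],
    [0,0,0,0,0,0.067],
    [0,0,0,0,0,0.067],
    [0,0,0,0,0,0.067]
  ]
}}

```text
time_s: 26.55
position: [0.5022, -0.3252, 0.0891]
tcp_rot: [[0.922, -0.388, -0.001], [-0.388, -0.922, 0.0], [-0.001, 0.0, -1.0]]
force: [-0.0, 1.3, 1.0]
opening: 0.163
```

```bash
python3 m.py
```

```text
t 26.55 turned 23.83 Mz 0.084 pos [ 502.2 -325.2   89.1] F [-0.   1.3  1. ] op 0.163 q6 69.3 [-0.0005  0.001  -0.0003]
```

Call:
{"fn": "carry_out", "kwargs": {
  "targets": [
    [0,0,0,0,0,0.03],
    [0,0,0,0,0,0.067],
    [0,0,0,0,0,0.067],
    [0,0,0,0,0,0.067]
  ]
}}

```text
time_s: 27.05
position: [0.5022, -0.3252, 0.0891]
tcp_rot: [[0.877, -0.481, -0.001], [-0.481, -0.877, 0.0], [-0.001, 0.0, -1.0]]
force: [0.6, 2.0, 1.0]
opening: 0.159
```

```bash
python3 m.py
```

```text
t 27.05 turned 29.78 Mz 0.237 pos [ 502.2 -325.2   89.1] F [0.6 2.  1. ] op 0.159 q6 75.2 [-0.0005  0.0009 -0.0003]
```

Call:
{"fn": "carry_out", "kwargs": {
  "targets": [
    [0,0,0,0,0,0.03],
    [0,0,0,0,0,0.067],
    [0,0,0,0,0,0.067],
    [0,0,0,0,0,0.067]
  ]
}}

```text
time_s: 27.55
position: [0.5022, -0.3252, 0.0891]
tcp_rot: [[0.822, -0.57, -0.001], [-0.57, -0.822, -0.0], [-0.001, 0.001, -1.0]]
force: [-0.9, 1.9, 0.6]
opening: 0.158
```

```bash
python3 m.py
```

```text
t 27.55 turned 35.74 Mz 0.222 pos [ 502.2 -325.2   89.1] F [-0.9  1.9  0.6] op 0.158 q6 81.2 [-0.0005  0.0009 -0.0003]
```

Call:
{"fn": "carry_out", "kwargs": {
  "targets": [
    [0,0,0,0,0,0.03],
    [0,0,0,0,0,0.067],
    [0,0,0,0,0,0.067],
    [0,0,0,0,0,0.067]
  ]
}}

```text
time_s: 28.05
position: [0.5022, -0.3252, 0.0891]
tcp_rot: [[0.758, -0.652, -0.001], [-0.652, -0.758, 0.0], [-0.001, 0.001, -1.0]]
force: [-0.2, 0.5, 1.6]
opening: 0.158
```

```bash
python3 m.py
```

```text
t 28.05 turned 41.72 Mz -0.011 pos [ 502.2 -325.2   89.1] F [-0.2  0.5  1.6] op 0.158 q6 87.1 [-0.0003  0.0008 -0.0003]
```

Call:
{"fn": "carry_out", "kwargs": {
  "targets": [
    [0,0,0,0,0,0.03],
    [0,0,0,0,0,0.067],
    [0,0,0,0,0,0.067],
    [0,0,0,0,0,0.067]
  ]
}}

```text
time_s: 28.55
position: [0.5021, -0.3252, 0.0891]
tcp_rot: [[0.686, -0.727, -0.001], [-0.727, -0.686, 0.0], [-0.001, 0.001, -1.0]]
force: [0.2, 1.3, 1.0]
opening: 0.156
```

```bash
python3 m.py
```

```text
t 28.55 turned 47.67 Mz 0.145 pos [ 502.1 -325.2   89.1] F [0.2 1.3 1. ] op 0.156 q6 93.1 [-0.0002  0.0008 -0.0004]
```

Call:
{"fn": "carry_out", "kwargs": {
  "targets": [
    [0,0,0,0,0,0.03],
    [0,0,0,0,0,0.067],
    [0,0,0,0,0,0.067],
    [0,0,0,0,0,0.067]
  ]
}}

```text
time_s: 29.05
position: [0.5021, -0.3253, 0.0891]
tcp_rot: [[0.607, -0.795, -0.001], [-0.795, -0.607, -0.0], [-0.001, 0.001, -1.0]]
force: [0.4, 0.0, 0.9]
opening: 0.155
```

```bash
python3 m.py
```

```text
t 29.05 turned 53.62 Mz 0.221 pos [ 502.1 -325.3   89.1] F [0.4 0.  0.9] op 0.155 q6 99.1 [-0.0002  0.0006 -0.0003]
```

Call:
{"fn": "carry_out", "kwargs": {
  "targets": [
    [0,0,0,0,0,0.03],
    [0,0,0,0,0,0.067],
    [0,0,0,0,0,0.067],
    [0,0,0,0,0,0.067]
  ]
}}

```text
time_s: 29.55
position: [0.5021, -0.3253, 0.0891]
tcp_rot: [[0.521, -0.853, -0.001], [-0.853, -0.521, -0.0], [-0.001, 0.001, -1.0]]
force: [0.1, 0.7, 0.9]
opening: 0.159
```

```bash
python3 m.py
```

```text
t 29.55 turned 59.59 Mz 0.214 pos [ 502.1 -325.3   89.1] F [0.1 0.7 0.9] op 0.159 q6 105.0 [-0.0001  0.0005 -0.0003]
```

Call:
{"fn": "carry_out", "kwargs": {
  "targets": [
    [0,0,0,0,0,0.033],
    [0,0,0,0,0,0.033],
    [0,0,0,0,0,0.033]
  ]
}}

```text
time_s: 29.92
position: [0.5021, -0.3253, 0.0891]
tcp_rot: [[0.477, -0.879, -0.001], [-0.879, -0.477, -0.0], [-0.0, 0.001, -1.0]]
force: [0.0, 1.2, 2.0]
opening: 0.154
```

```bash
python3 m.py
```

```text
t 29.93 turned 62.51 Mz 0.130 pos [ 502.1 -325.3   89.1] F [0.  1.2 2. ] op 0.154 q6 107.9 [-0.0001  0.0004 -0.0003]
```

Call:
{"fn": "carry_out", "kwargs": {
  "targets": [
    [0,0,0,0,0,0.033],
    [0,0,0,0,0,0.033],
    [0,0,0,0,0,0.033]
  ]
}}

```text
time_s: 30.3
position: [0.5021, -0.3253, 0.0891]
tcp_rot: [[0.432, -0.902, -0.001], [-0.902, -0.432, -0.0], [-0.0, 0.001, -1.0]]
force: [-0.4, 1.6, 0.3]
opening: 0.155
```

```bash
python3 m.py
```

```text
t 30.30 turned 65.43 Mz 0.040 pos [ 502.1 -325.3   89.1] F [-0.4  1.6  0.3] op 0.155 q6 110.9 [-0.0001  0.0004 -0.0003]
```

Call:
{"fn": "carry_out", "kwargs": {
  "targets": [
    [0,0,0,0,0,0.033],
    [0,0,0,0,0,0.033],
    [0,0,0,0,0,0.033]
  ]
}}

```text
time_s: 30.68
position: [0.502, -0.3253, 0.0891]
tcp_rot: [[0.385, -0.923, -0.001], [-0.923, -0.385, 0.0], [-0.0, 0.001, -1.0]]
force: [-0.0, 0.8, 0.9]
opening: 0.163
```

```bash
python3 m.py; python3 - <<'E'
import numpy as np
th=np.array([5.92,11.89,17.87,23.83,29.78,35.74,41.72,47.67,53.62,59.59,62.51,65.43]);M=np.array([.197,.113,.053,.084,.237,.222,-.011,.145,.221,.214,.13,.04])
w=2*np.pi/24;A=np.c_[np.ones(12),np.sin(w*th),np.cos(w*th)];c,r,_,_=np.linalg.lstsq(A,M,rcond=None);print(c,np.hypot(*c[1:]),"phase lag deg",-np.degrees(np.arctan2(c[2],c[1]))/360*24,np.std(M-A@c))
E
```

```text
t 30.68 turned 68.34 Mz 0.088 pos [ 502.  -325.3   89.1] F [-0.   0.8  0.9] op 0.163 q6 113.8 [ 0.0001  0.0002 -0.0004]
[ 0.13605902  0.09584743 -0.03381488] 0.10163746944656053 phase lag deg 1.2955194971349466 0.03488508925539256
```

Call:
{"fn": "carry_out", "kwargs": {
  "targets": [
    [0,0,0,0,0,0.03],
    [0,0,0,0,0,0.045],
    [0,0,0,0,0,0.045],
    [0,0,0,0,0,0.045]
  ]
}}

```text
time_s: 31.18
position: [0.502, -0.3253, 0.0891]
tcp_rot: [[0.32, -0.948, -0.001], [-0.948, -0.32, -0.0], [-0.0, 0.001, -1.0]]
force: [-0.2, 1.7, 0.4]
opening: 0.163
```

```bash
python3 m.py; python3 - <<'E'
from h import *
import pickle
s=bot.read_state();im=bot.capture("wrist");pickle.dump(s,open("n.pkl","wb"));cv2.imwrite("pics/n.png",im)
cv2.imwrite("pics/n1.png",cv2.resize(im[180:330,200:370],None,fx=4.5,fy=4,interpolation=cv2.INTER_CUBIC))
im=bot.capture("scene");cv2.imwrite("pics/n_scene.png",im)
cv2.imwrite("pics/n2.png",cv2.resize(im[140:220,140:230],None,fx=6,fy=6,interpolation=cv2.INTER_CUBIC))
E
python3 m.py
```

```text
t 31.18 turned 72.35 Mz 0.114 pos [ 502.  -325.3   89.1] F [-0.2  1.7  0.4] op 0.163 q6 117.8 [ 0.      0.0001 -0.0004]
t 31.27 turned 72.37 Mz 0.140 pos [ 502.  -325.3   89.1] F [-0.1  1.3  1.2] op 0.157 q6 117.8 [-0.0001  0.0001 -0.0003]
```

View pics/n.png

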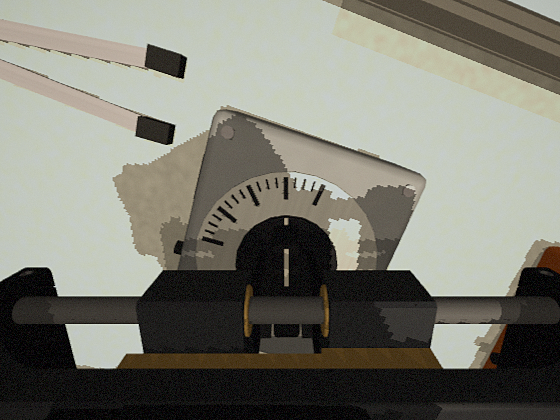

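View pics/n1.png

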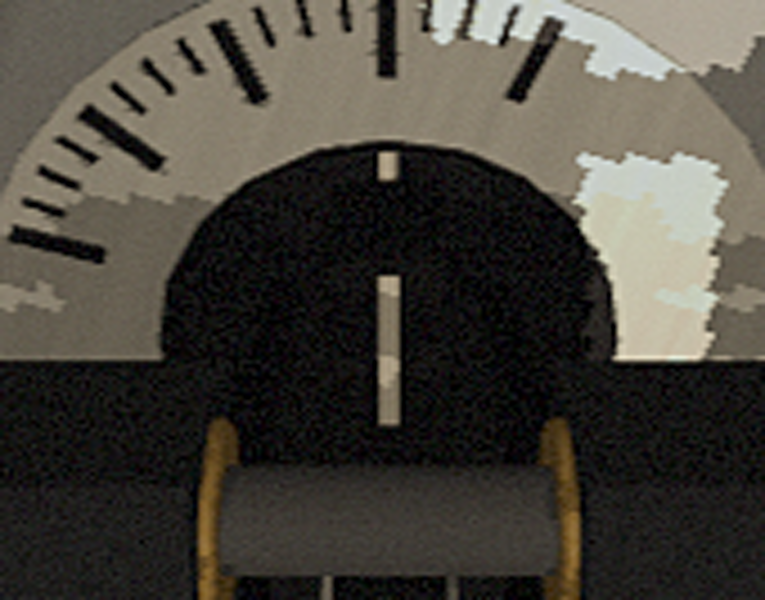

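View pics/n_scene.png

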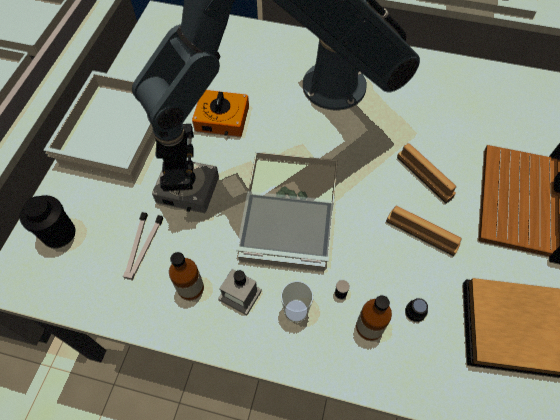

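```bash
python3 -c "
from rig import bot
print(bot.hand_in())"
```

```text
the job is handed in; nothing more can be done
None
```

The job is done and handed in at about 31 s of the 72 s allowed, with the gripper still holding the knob on the third click.

- **Sweep:** The farther block swept all four pieces of sea glass into the dish in one pass at about 5–8 N. Afterwards the side view showed a clear plate and four pieces in the dish. The fingers stayed well above the pieces.
- **Block:** It is back upright on its original spot, within about 1 mm, confirmed by the wrist camera.
- **Timer:** I wound the grey timer by feel in small steps.
  - **Feel:** Resistance dipped near 18°, 42° and 65–66°, as expected just before each click. At the end it read 0.11–0.14 N m, close to the plain spring's mean of 0.136.
  - **Angle:** The tool had turned 72.4°, and the wrist picture shows the pointer in line with the third long mark. A fit to the noisy torque readings put the knob about 1.3° behind the tool (roughly ±0.6°). The picture did not show that lag, so I went by the picture.
- **Other things on the bench:** The last scene picture shows nothing else moved. No check failed.

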